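# Space cuvette carriers evenly with a fork gauge under a lamp bar

### The arm

A 6-joint arm with a two-finger parallel gripper is mounted at the origin on the work surface. World frame = base frame: x ahead of the robot, y to its left, z up, the work surface at z = 0. Lengths are in m, angles in rad, forces in N, time in s.
With the tool pointing down it reaches from about 0.375 to 0.9 m from the base axis. Payload 3.1 kg.
Tool frame: the origin (TCP) lies on the centre line of the jaws, within the pads' length; the fingertips stand 19 mm ahead of it and the grasp point (between the pads) is the TCP; z points along the fingers, y is the direction in which the jaws open and shut (so a half turn about z gives the same grasp; the last joint's range is limited). The gripper opens to 85 mm and grips with 20 to 120 N. Pads are 22 mm wide; open, the fingers measure 114 mm over their backs; the gripper's body (76 mm by 85 mm) begins 54 mm behind the grasp point. The pads swing forward as they close: fully open they stand 13 mm farther back than shut.
Start: joints at [0.983, 0.527, 1.433, -0, 1.181, -0.178], TCP at [0.249, 0.573, 0.25] pointing down, gripper open.
Joint ranges: [-3.08, 3.08], [-0.75, 2.2], [0.22, 2.44], [-1.43, 4.57], [0, 2.65], [-2.85, 2.85]. Speed limits (rad/s): [2.79, 2.79, 3.14, 3.14, 3.14, 3.14].

### API

Orientations are given as a unit quaternion [x, y, z, w].
In Python, from station import manip, imaging, workorder gives the robot as it stands.
- The arm moves only by the shell command python3 -m creep 'ROWS' [FORCE]. ROWS is a JSON object of lists of equal length, an entry for each row: "claw": the finger opening in cm, from 0 to 8.54; "dp": the shift along the tool's x, y, z in cm, a list of three; "roll": the turn about the tool's z in rad. In form: {"claw": [claw, ...], "dp": [[dx, dy, dz], ...], "roll": [roll, ...]}. A call has 1 to 12 rows; each row is the pose to reach, as a shift and turn from the pose commanded when the call began, along the tool's axes at that moment; what a row does not reach only later rows make up. A row lasts 1/10 s, in which the tool goes at most 50 mm and 8.59 degrees, less where a joint would pass 70% of its speed; a pose out of reach is approached as far as the arm can. A call with a gripper value outside its range is refused whole. The fingers move at their own pace and stop on an object; FORCE is the grip in N (left out, the last holds). Time passes only in rows, so rows that repeat a pose let the fingers close. It gives the time, the measured TCP pose, the force and the opening at its end, in the units of the state.
- manip.sense(): the state, without advancing time (a new reading comes with each control period).
- imaging.snapshot(name): name is "scene" or "top" or "wrist"; returns a dict with "image" (384x512x3 uint8, red, green, blue), "z_map" (384x512 float32, m along the optical axis (not along the pixel's ray), 0 where there is no reading), "vfov" (degrees; the focal length in pixels is half the picture's height over the tangent of half this angle, whatever the lens; pixels are square), "cx", "cy" (the principal point, pixels), "R" (3x3) and "t" (3): a world point X has camera coordinates R X + t. Camera axes: x right, y down, z forward; pixel columns grow to the right and rows downward; lengths in m; the calibration is good to about 2 mm. A picture is of the moment at which its call begins.
- workorder.sign_off(): hands the job in, once; it reports no verdict.
The state is a dict: "t": time; "q": joint angles; "qd": joint speeds; "tau": joint torques, N m; "tcp_pos": TCP position; "tool_rot": TCP orientation; "force": force on the tool from outside, world axes, zero at the start; "ft_torque": the same for the moment, N m; "finger_gap": opening from 0.0 (shut) to 1.0 (fully open).
Only numpy, scipy, OpenCV 4.12 (cv2) and the standard library are available. Lean on these libraries where they do the work, as an engineer would, in place of code of your own. Each camera call takes 0.05 s, during which the arm holds its last target.

### The job

Space the three cuvette carriers evenly on the sampling rail with the fork-shaped spacing gauge. Working outward from the end stop, straddle each carrier in turn with the held gauge, thick leg on the side of the stop, and draw the carrier towards the stop until you feel the thick leg bear lightly on its neighbour (the stop or the carrier set before), without pushing that neighbour out of place. Then stand the gauge upright on the bench again, let go of it, and leave the other things on the bench where they are.

Things in the scene. Friction and masses are not known exactly. Their poses are not given: they have to be found in the camera images.
- rail: aluminium rail fixed on the bench, 380 mm long (its y axis), 70 mm wide (x), 30 mm high; origin: centre of its underside, x axis pointing away from the robot. A lamp bar hangs above its half towards the robot, on two posts 14 mm square at x -22, y -183 and +183 mm
- lamp_edge (a point): middle of the lower far edge (the edge away from the robot, over the rail's middle line) of the white lamp bar, 190 mm above the bench; the bar runs the rail's length, reaches 30 mm from here to -x and is 18 mm thick. A gripper pointing straight down at the gauge in use would hit it: lean its body away from the robot, 25 to 40 degrees from vertical
- stop: steel end stop fixed on the rail's -y end, 64 mm deep (x), 20 mm wide (y), 34 mm high, standing on the rail (underside 30 mm above the bench); origin: centre of its underside
- stop_face (a point): middle of the lower edge of the stop's +y face, 30 mm above the bench, the face from which the first gap is measured; axes are the rail's
- carrier1: grey block, 36 mm wide (y), 64 mm deep (x), 34 mm high; a clear cuvette 12.5 mm square stands on the robot's side of it, 21 mm to -x of the middle, its top 55 mm above the block's underside; the rest of the top is flat and free. Origin: centre of its underside, 30 mm above the bench; the rail's axes. Slides along y with about 5 N of friction and stays where left. The one nearest the stop.
- carrier2: grey block, 36 mm wide (y), 64 mm deep (x), 34 mm high; a clear cuvette 12.5 mm square stands on the robot's side of it, 21 mm to -x of the middle, its top 55 mm above the block's underside; the rest of the top is flat and free. Origin: centre of its underside, 30 mm above the bench; the rail's axes. Slides along y with about 5 N of friction and stays where left. The middle one.
- carrier3: grey block, 36 mm wide (y), 64 mm deep (x), 34 mm high; a clear cuvette 12.5 mm square stands on the robot's side of it, 21 mm to -x of the middle, its top 55 mm above the block's underside; the rest of the top is flat and free. Origin: centre of its underside, 30 mm above the bench; the rail's axes. Slides along y with about 5 N of friction and stays where left. The one farthest from the stop.
- gauge: loose 160 g aluminium spacing gauge, an upside-down U standing on its legs. Origin: centre of its underside, z up; x -14 to 14 mm. Thick spacer leg y -34 to -16 mm, free slot y -16 to 26, thin leg y 26 to 34; legs 30 mm long with half-round ends; bridge above them z 30 to 42 mm. In use: upright, its y along the rail's y, origin 12 mm to +x of the rail's middle line (clears the cuvettes)
- gauge_slot (a point): middle of the slot's roof (the bridge's underside), 30 mm above the gauge's underside; in use hold it about 4 mm over a carrier's top. With the thin leg bearing on a carrier's +y face and the thick leg touching the neighbour, the gap left is 24 mm (18 + 42 - 36): the gap to set everywhere
- gauge_grip (a point): grip point on the gauge's handle, at x 9, y 0, z 68 mm of the gauge. The handle is a straight bar 16 mm wide (y), 22 mm thick, that rises from the bridge at x -6, z 42 mm, 54 mm long, leaning 30 degrees from vertical towards +x; pinch it across y with the gripper leaning as the handle does, about 90 N
- tip_box: closed box of pipette tips, 79 x 114 x 52 mm high; a bystander, origin at the centre of its underside
- bottle_a: glass bottle with a blue cap, 70 mm across, 150 mm high; a bystander, origin at the centre of its underside
- bottle_b: glass bottle with a green cap, 56 mm across, 120 mm high; a bystander, origin at the centre of its underside
- jar: glass jar, 80 mm across, 110 mm high; a bystander, origin at the centre of its underside
- weigh_dish: small white dish, 60 mm across, 18 mm high; a bystander, origin at the centre of its underside
- cuvette_box: cardboard box 45 x 60 x 22 mm high; a bystander, origin at the centre of its underside
- beaker: glass beaker, 68 mm across, 85 mm high; a bystander, origin at the centre of its underside

How it is judged:
By the outcome, as a careful person would: the job done as asked, in the order asked, and still so for the second after the job is handed in, with the robot touching nothing.
It also fails if it takes over 72 s, if anything falls off the work surface, if the arm or the gripper's body presses on something with over 40 N, if the wrist force passes 120 N, or if a joint passes its speed limit or range.

## Working session

There is one attempt and no reset: what is moved stays moved. The work goes in short steps, Python scripts to look and compute and a shell command to move; the robot and the scene stay as the last step left them, time stands still between calls to the robot, and variables do not carry over. Pictures are saved under pics/ and viewed, and the job is handed in when it is done.

```bash
ls; mkdir -p pics; python3 - <<'E'
from station import manip, imaging
import cv2, numpy as np
print(manip.sense())
for n in ("scene","top","wrist"):
    s=imaging.snapshot(n)
    cv2.imwrite(f"pics/{n}0.png",s["image"][:,:,::-1]); np.savez(f"{n}0.npz",**s)
    print(n,s["vfov"],s["cx"],s["cy"],s["R"],s["t"],s.keys())
E
```

```text
pics
{'t': 0.0, 'q': array([ 9.82517538e-01,  5.28463921e-01,  1.43391514e+00,  1.25108052e-05,
        1.18138711e+00, -1.78495807e-01]), 'qd': array([-1.48515654e-03,  1.22123735e-03,  4.97058903e-05, -8.08665410e-04,
        1.91967274e-03,  4.98911527e-04]), 'tau': array([-1.59877436e-03, -4.42342329e+01, -1.78022629e+01, -2.75061320e-04,
        8.43391987e-03,  2.31036523e-05]), 'tcp_pos': array([0.24859165, 0.57269545, 0.24933087]), 'tool_rot': array([ 2.03463133e-01,  9.79082005e-01, -1.00569771e-03, -4.11881188e-04]), 'force': array([ 0.14059609, -0.00725776, -0.18662031]), 'ft_torque': array([-0.01515975, -0.002856  ,  0.04445673]), 'finger_gap': 0.9993877942679857}
scene 47.32403901000219 258.4623336872961 193.19671373912715 [[ 0.16466959  0.98632825  0.00636431]
 [ 0.79288396 -0.12853012 -0.59566352]
 [-0.58670176  0.10313382 -0.80320885]] [-0.14560139 -0.35082806  1.61611251] dict_keys(['image', 'z_map', 'vfov', 'cx', 'cy', 'R', 't'])
top 55.97578988224094 254.38171700537376 190.53888240223083 [[-0.01295522 -0.99967297 -0.02204823]
 [-0.98311565  0.01675951 -0.18221618]
 [ 0.1825261   0.0193153  -0.98301126]] [0.05861367 0.58895827 1.082573  ] dict_keys(['image', 'z_map', 'vfov', 'cx', 'cy', 'R', 't'])
wrist 61.7143328351384 257.45667901019385 189.4378244532774 [[ 0.39886126  0.91700881 -0.00212833]
 [ 0.88043977 -0.38230425  0.28048044]
 [ 0.25638936 -0.11374665 -0.95985738]] [-0.62354152 -0.03665379  0.3791625 ] dict_keys(['image', 'z_map', 'vfov', 'cx', 'cy', 'R', 't'])
```

View pics/scene0.png

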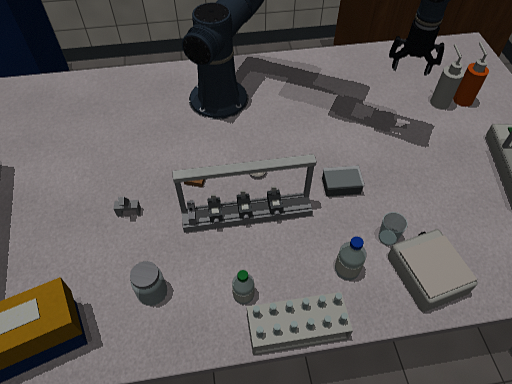

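View pics/top0.png

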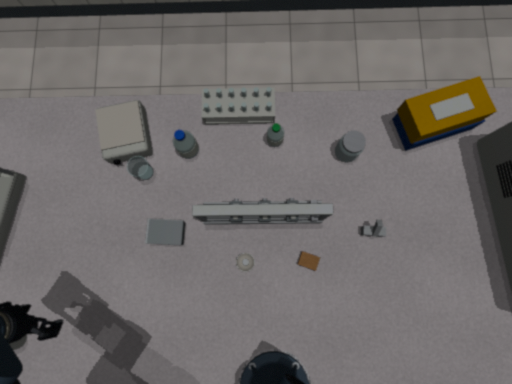

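View pics/wrist0.png

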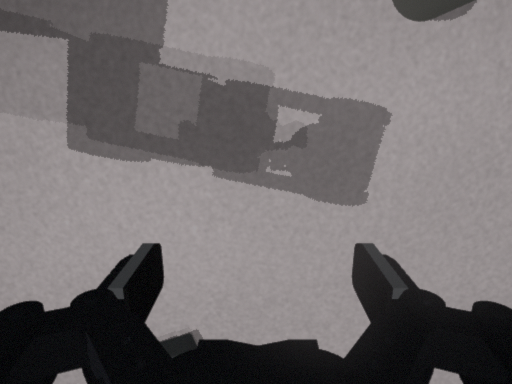

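The scene view shows the rail at about (185-315,165-225) with the stop at left and the gauge at (127,208). In the top view the gauge is at (373,229), beyond the stop end at about (325,212). Next I'll measure from the depth maps.

```bash
cat > h.py <<'E'
import numpy as np, cv2
def K(s):
    f=s["image"].shape[0]/2/np.tan(np.radians(float(s["vfov"]))/2); return f,float(s["cx"]),float(s["cy"])
def cloud(s):
    f,cx,cy=K(s); z=s["z_map"]; v,u=np.mgrid[:z.shape[0],:z.shape[1]]
    P=np.stack([(u-cx)/f*z,(v-cy)/f*z,z],-1)
    W=(P-s["t"])@s["R"]; W[z==0]=np.nan; return W
def ray_plane(s,u,v,h):
    f,cx,cy=K(s); d=np.array([(u-cx)/f,(v-cy)/f,1])@s["R"]; c=-s["R"].T@s["t"]
    return c+d*(h-c[2])/d[2]
def proj(s,X):
    f,cx,cy=K(s); p=s["R"]@np.asarray(X)+s["t"]; return p[0]/p[2]*f+cx,p[1]/p[2]*f+cy
E
python3 - <<'E'
from h import *
S=dict(np.load("scene0.npz"));T=dict(np.load("top0.npz"))
a=cv2.resize(S["image"][145:240,95:335],None,fx=3.3,fy=3.3,interpolation=cv2.INTER_CUBIC)
b=cv2.resize(T["image"][190:245,185:395],None,fx=3.77,fy=3.77,interpolation=cv2.INTER_CUBIC)
cv2.imwrite("pics/z1.png",a[:,:,::-1]);cv2.imwrite("pics/z2.png",b[:,:,::-1])
W=cloud(T);print("bench z",np.nanmedian(W[270:300,200:400,2]))
r=W[215:245,355:390].reshape(-1,3);
for lo,hi in((.02,.05),(.05,.12)):
    m=r[(r[:,2]>lo)&(r[:,2]<hi)];print(len(m),m.min(0),m.max(0),np.median(m,0))
W2=cloud(S);print("bench z",np.nanmedian(W2[230:250,180:220,2]))
r=W2[190:225,105:150].reshape(-1,3);
for lo,hi in((.02,.05),(.05,.12)):
    m=r[(r[:,2]>lo)&(r[:,2]<hi)];print(len(m),m.min(0),m.max(0),np.median(m,0))
E
```

```text
bench z 0.0005605292641347038
163 [ 0.44257843 -0.35421666  0.02186429] [ 0.47738814 -0.28566365  0.04987429] [ 0.45855952 -0.30951503  0.0421052 ]
112 [ 0.44549807 -0.33066219  0.05019199] [ 0.48890395 -0.31156333  0.09741853] [ 0.46792459 -0.31821909  0.08000672]
bench z -0.00039340017811583775
232 [ 0.44404696 -0.35864094  0.02004603] [ 0.48037936 -0.28793102  0.04765817] [ 0.47066525 -0.31533178  0.04054827]
86 [ 0.45054187 -0.33346724  0.05006868] [ 0.49208763 -0.31381506  0.09668017] [ 0.48010759 -0.32073174  0.08479901]
```

View pics/z1.png

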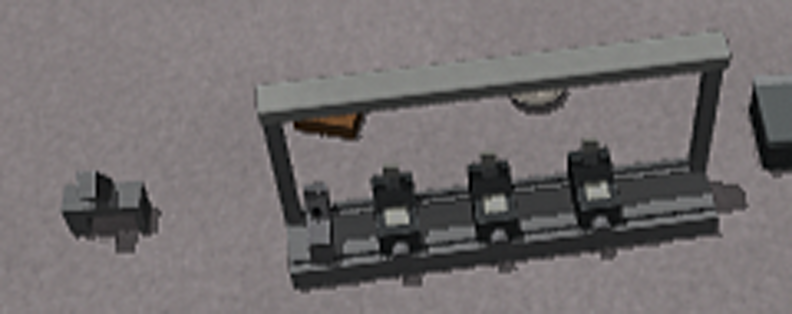

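View pics/z2.png

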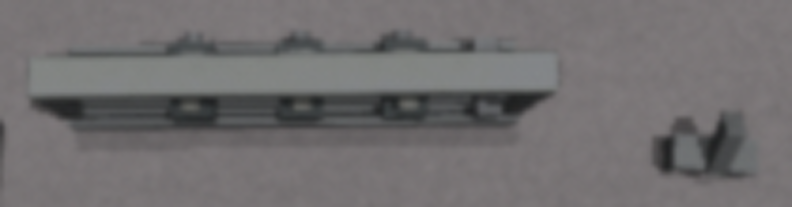

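```bash
python3 - <<'E'
from h import *
S=dict(np.load("scene0.npz"));T=dict(np.load("top0.npz"))
for n,s,box in(("T",T,(215,245,355,390)),("S",S,(190,225,105,150))):
    W=cloud(s);r=W[box[0]:box[1],box[2]:box[3]].reshape(-1,3)
    m=r[(r[:,2]>.036)&(r[:,2]<.047)];print(n,len(m),cv2.minAreaRect((m[:,:2]*1000).astype(np.float32)))
    m=r[(r[:,2]>.055)&(r[:,2]<.1)]
    c=m.mean(0);u,sv,vt=np.linalg.svd(m-c);print(" handle",c,vt[0],sv)
    # lamp top
    r=W.reshape(-1,3)
    L=r[(r[:,2]>.2)&(r[:,2]<.216)&(r[:,0]>.35)&(r[:,0]<.65)&(abs(r[:,1])<.3)]
    print(" lamp",len(L),cv2.minAreaRect((L[:,:2]*1000).astype(np.float32)),np.median(L[:,2]))
    R=r[(r[:,2]>.026)&(r[:,2]<.034)&(r[:,0]>.42)&(r[:,0]<.65)&(abs(r[:,1])<.25)]
    print(" rail",len(R),cv2.minAreaRect((R[:,:2]*1000).astype(np.float32)),np.median(R[:,2]),np.nanmin(R,0),R.max(0))
    C=r[(r[:,2]>.058)&(r[:,2]<.070)&(r[:,0]>.42)&(r[:,0]<.65)&(abs(r[:,1])<.25)]
    h,e=np.histogram(C[:,1],bins=np.arange(-.2,.2,.004));print([(round(a,3),b) for a,b in zip(e,h) if b])
E
```

```text
T 143 ((458.5446472167969, -319.231201171875), (67.45176696777344, 31.06334114074707), 83.87776947021484)
 handle [ 0.4696271  -0.3193487   0.07892182] [-0.64823912  0.10114817 -0.75468874] [0.14527781 0.06648455 0.04556142]
 lamp 1590 ((510.39227294921875, 27.704345703125), (378.3567199707031, 30.461532592773438), 89.75384521484375) 0.20835256660663698
 rail 732 ((525.4388427734375, 27.071884155273438), (378.5412902832031, 70.5254898071289), 89.86470794677734) 0.03058411502784419 [ 0.48974589 -0.16212307  0.02604532] [0.56076053 0.21626822 0.03399334]
[(np.float64(-0.164), np.int64(1)), (np.float64(-0.16), np.int64(2)), (np.float64(-0.156), np.int64(1)), (np.float64(-0.152), np.int64(1)), (np.float64(-0.144), np.int64(9)), (np.float64(-0.14), np.int64(9)), (np.float64(-0.136), np.int64(14)), (np.float64(-0.132), np.int64(13)), (np.float64(-0.128), np.int64(10)), (np.float64(-0.124), np.int64(6)), (np.float64(-0.084), np.int64(13)), (np.float64(-0.08), np.int64(13)), (np.float64(-0.076), np.int64(10)), (np.float64(-0.072), np.int64(6)), (np.float64(-0.068), np.int64(8)), (np.float64(
[... 2142 characters left out ...]
64(11)), (np.float64(0.0), np.int64(29)), (np.float64(0.004), np.int64(24)), (np.float64(0.008), np.int64(25)), (np.float64(0.012), np.int64(21)), (np.float64(0.016), np.int64(24)), (np.float64(0.02), np.int64(23)), (np.float64(0.024), np.int64(26)), (np.float64(0.028), np.int64(26)), (np.float64(0.032), np.int64(15)), (np.float64(0.084), np.int64(1)), (np.float64(0.088), np.int64(23)), (np.float64(0.092), np.int64(25)), (np.float64(0.096), np.int64(26)), (np.float64(0.1), np.int64(24)), (np.float64(0.104), np.int64(20)), (np.float64(0.108), np.int64(23)), (np.float64(0.112), np.int64(23)), (np.float64(0.116), np.int64(24)), (np.float64(0.12), np.int64(22)), (np.float64(0.124), np.int64(2))]
```

```bash
python3 - <<'E'
from h import *
S=dict(np.load("scene0.npz"));T=dict(np.load("top0.npz"))
for n,s,b in(("T",T,(212,248,352,392)),("S",S,(190,225,105,150))):
    a=cv2.resize(s["image"][b[0]:b[1],b[2]:b[3]],None,fx=10,fy=10,interpolation=cv2.INTER_CUBIC)
    cv2.imwrite(f"pics/g{n}.png",a[:,:,::-1])
E
```

```text
(no output)
```

View pics/gT.png

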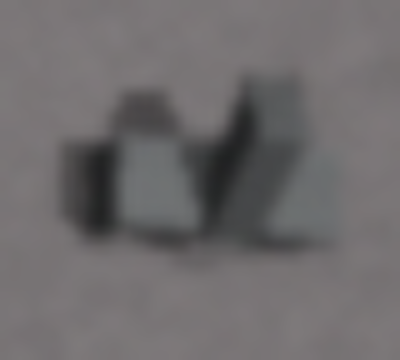

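View pics/gS.png

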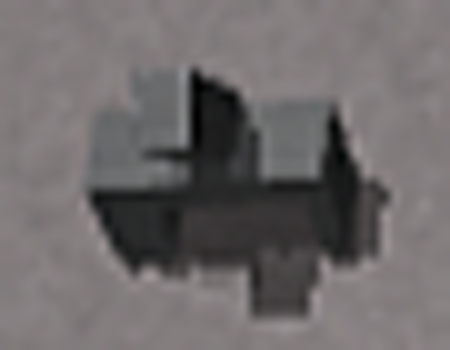

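Both gauge crops agree: it stands upright with its thick leg at -y, the handle leaning to +x, and a yaw of about -5.5°. The move rows only offer a roll, so I need to learn how the tool can be leaned. I'll test near the inner reach limit, in free space.

```bash
python3 -m creep '{"claw":[8.5,8.5,8.5,8.5,8.5,8.5],"dp":[[0,-5,0],[0,-10,0],[0,-15,0],[0,-20,0],[0,-23,0],[0,-23,0]],"roll":[0,0,0,0,0,0]}'; python3 -c "
from station import manip; s=manip.sense(); print(s['t'],s['q'].round(3),s['tcp_pos'],s['tool_rot'].round(4))"
```

```text
t: 0.75
tcp_pos: [0.1539, 0.3576, 0.2497]
tool_rot: [0.204, 0.979, -0.003, -0.001]
force: [-0.3, 0.9, 0.4]
finger_gap: 0.993
0.75 [ 0.875  0.212  1.983 -0.     0.953 -0.285] [0.15390503 0.35762392 0.24972613] [ 0.2037  0.979  -0.0028 -0.0014]
```

```bash
python3 -m creep '{"claw":[8.5,8.5,8.5,8.5],"dp":[[0,-5,0],[0,-10,0],[0,-12,0],[0,-12,0]],"roll":[0,0,0,0]}'; python3 -c "
from station import manip; s=manip.sense(); print(s['t'],s['q'].round(3),s['tcp_pos'],s['tool_rot'].round(4))"
```

```text
t: 1.15
tcp_pos: [0.1078, 0.2502, 0.2501]
tool_rot: [0.204, 0.979, -0.001, -0.001]
force: [0.7, 0.4, -1.2]
finger_gap: 0.994
1.15 [ 0.744  0.026  2.221 -0.     0.896 -0.415] [0.10781606 0.25019422 0.25007641] [ 2.041e-01  9.790e-01 -8.000e-04 -6.000e-04]
```

```bash
python3 -m creep '{"claw":[8.5,8.5,8.5,8.5,8.5],"dp":[[0,-3,0],[0,-6,0],[0,-9,0],[0,-9,0],[0,-9,0]],"roll":[0,0,0,0,0]}'; python3 -c "
from station import manip; s=manip.sense(); print(s['t'],s['q'].round(3),s['tcp_pos'],s['tool_rot'].round(4))"
```

```text
t: 1.65
tcp_pos: [0.0758, 0.1709, 0.2511]
tool_rot: [0.204, 0.979, 0.002, 0.002]
force: [0.3, 0.0, 0.0]
finger_gap: 0.996
1.65 [ 0.517 -0.166  2.376  0.     0.927 -0.642] [0.07579745 0.17091311 0.25106268] [0.2044 0.9789 0.0016 0.0015]
```

```bash
python3 -m creep '{"claw":[8.5,8.5,8.5,8.5,8.5,8.5,8.5,8.5,8.5,8.5,8.5,8.5],"dp":[[-4,0,0],[-8,0,0],[-12,-0.5,0],[-16,-1,0],[-20,-1.5,0],[-24,-2,0],[-28,-2,0],[-32,-2.5,0],[-35,-2.5,0],[-37,-2.5,0],[-37,-2.5,0],[-37,-2.5,0]],"roll":[0,-0.05,-0.1,-0.15,-0.2,-0.25,-0.3,-0.35,-0.41,-0.41,-0.41,-0.41]}'; python3 -c "
from station import manip; s=manip.sense(); print(s['t'],s['q'].round(3),s['tcp_pos'],s['tool_rot'].round(4))"
```

```text
t: 2.85
tcp_pos: [0.404, -0.0001, 0.2497]
tool_rot: [-0.001, 1.0, 0.0, -0.001]
force: [-0.3, -0.2, -0.0]
finger_gap: 0.993
2.85 [-0.279  0.231  1.955  0.     0.957 -1.851] [ 4.03953384e-01 -9.67407137e-05  2.49651020e-01] [-6.e-04  1.e+00  3.e-04 -6.e-04]
```

```bash
python3 -m creep '{"claw":[8.5,8.5,8.5,8.5,8.5,8.5],"dp":[[2,0,4],[3,0,8],[4,0,12],[6,0,14],[8,0,14],[8,0,14]],"roll":[0,0,0,0,0,0]}'; python3 -c "
from station import manip; s=manip.sense(); print(s['t'],s['q'].round(3),s['tcp_pos'],s['tool_rot'].round(4))"
```

```text
t: 3.45
tcp_pos: [0.3184, 0.0013, 0.1099]
tool_rot: [-0.0, 1.0, 0.002, -0.004]
force: [0.2, 0.2, 0.6]
finger_gap: 0.995
3.45 [-0.352  0.484  2.307  0.     0.359 -1.923] [0.31836992 0.00134953 0.10988412] [-2.0e-04  1.0e+00  1.5e-03 -4.1e-03]
```

```bash
python3 -m creep '{"claw":[8.5,8.5,8.5,8.5,8.5,8.5],"dp":[[3,0,0],[6,0,0],[9,0,0],[12,0,0],[12,0,0],[12,0,0]],"roll":[0,0,0,0,0,0]}'; python3 -c "
from station import manip; s=manip.sense(); print(s['t'],s['q'].round(3),s['tcp_pos'],s['tool_rot'].round(4))"
```

```text
t: 4.05
tcp_pos: [0.2502, -0.0012, 0.1352]
tool_rot: [-0.0, 1.0, -0.001, -0.015]
force: [0.2, 0.7, 0.0]
finger_gap: 0.997
4.05 [-0.447  0.379  2.44  -0.042  0.348 -1.979] [ 0.25020538 -0.00121091  0.13522792] [-3.000e-04  9.999e-01 -8.000e-04 -1.470e-02]
```

```bash
C='from station import manip; s=manip.sense(); print(s["t"],s["q"].round(3),s["tcp_pos"].round(4),s["tool_rot"].round(4))'; echo "$C" > st.py; python3 -m creep '{"claw":[8.5,8.5,8.5],"dp":[[-5,0,-5],[-8,0,-8],[-8,0,-8]],"roll":[0,0,0]}'; python3 st.py
```

```text
t: 4.35
tcp_pos: [0.338, -0.0019, 0.2152]
tool_rot: [-0.001, 1.0, -0.002, -0.011]
force: [0.2, -0.0, 0.0]
finger_gap: 0.994
4.35 [-0.331  0.216  2.131 -0.014  0.814 -1.894] [ 0.338  -0.0019  0.2152] [-7.000e-04  9.999e-01 -1.800e-03 -1.070e-02]
```

```bash
python3 -m creep '{"claw":[8.5,8.5,8.5,8.5,8.5,8.5],"dp":[[20,0,12],[20,0,12],[20,0,12],[20,0,12],[20,0,12],[20,0,12]],"roll":[0,0,0,0,0,0]}'; python3 st.py
```

```text
t: 4.95
tcp_pos: [0.224, -0.0012, 0.1627]
tool_rot: [-0.0, 1.0, 0.0, -0.032]
force: [-0.7, -0.3, 0.3]
finger_gap: 0.999
4.95 [-0.483  0.258  2.442 -0.061  0.499 -2.   ] [ 0.224  -0.0012  0.1627] [-4.000e-04  9.995e-01  1.000e-04 -3.160e-02]
```

```bash
python3 -m creep '{"claw":[8.5,8.5,8.5],"dp":[[30,0,30],[30,0,30],[30,0,30]],"roll":[0,0,0]}'; python3 st.py;  python3 -m creep '{"claw":[8.5,8.5,8.5],"dp":[[30,0,30],[30,0,30],[30,0,30]],"roll":[0,0,0]}'; python3 st.py
```

```text
t: 5.25
tcp_pos: [0.2322, -0.0022, 0.136]
tool_rot: [-0.0, 0.999, -0.0, -0.047]
force: [-0.4, 0.5, 0.5]
finger_gap: 0.999
5.25 [-0.453  0.38   2.441 -0.104  0.406 -1.927] [ 0.2322 -0.0022  0.136 ] [-5.000e-04  9.989e-01 -1.000e-04 -4.680e-02]
t: 5.55
tcp_pos: [0.2417, -0.0037, 0.0949]
tool_rot: [-0.0, 0.998, 0.0, -0.063]
force: [-0.2, -0.5, 0.2]
finger_gap: 0.997
5.55 [-0.426  0.553  2.441 -0.197  0.268 -1.804] [ 0.2417 -0.0037  0.0949] [-4.00e-04  9.98e-01  2.00e-04 -6.32e-02]
```

```bash
python3 -m creep '{"claw":[8.5],"dp":[[30,0,0]],"roll":[0]}'; python3 st.py;  python3 -m creep '{"claw":[8.5],"dp":[[30,0,5]],"roll":[0]}'; python3 st.py
```

```text
t: 5.65
tcp_pos: [0.2273, -0.0046, 0.113]
tool_rot: [-0.001, 0.997, 0.003, -0.081]
force: [0.4, -0.7, 1.0]
finger_gap: 0.995
5.65 [-0.443  0.486  2.436 -0.176  0.374 -1.847] [ 0.2273 -0.0046  0.113 ] [-0.001   0.9967  0.0029 -0.0808]
t: 5.75
tcp_pos: [0.2107, -0.0046, 0.1337]
tool_rot: [-0.001, 0.996, 0.002, -0.092]
force: [-0.7, 0.1, 0.1]
finger_gap: 0.995
5.75 [-0.461  0.405  2.441 -0.171  0.469 -1.874] [ 0.2107 -0.0046  0.1337] [-8.000e-04  9.958e-01  2.400e-03 -9.160e-02]
```

```bash
python3 -m creep '{"claw":[8.5],"dp":[[30,0,8]],"roll":[0]}'; python3 st.py;  python3 -m creep '{"claw":[8.5],"dp":[[30,0,8]],"roll":[0]}'; python3 st.py
```

```text
t: 5.85
tcp_pos: [0.1961, -0.0057, 0.1512]
tool_rot: [-0.001, 0.995, 0.002, -0.101]
force: [-0.2, -1.3, 0.1]
finger_gap: 0.997
5.85 [-0.482  0.334  2.441 -0.173  0.555 -1.899] [ 0.1961 -0.0057  0.1512] [-6.000e-04  9.948e-01  1.800e-03 -1.014e-01]
t: 5.95
tcp_pos: [0.1791, -0.007, 0.1709]
tool_rot: [-0.001, 0.994, 0.002, -0.111]
force: [-0.2, -0.2, 1.0]
finger_gap: 0.994
5.95 [-0.513  0.249  2.441 -0.174  0.655 -1.937] [ 0.1791 -0.007   0.1709] [-6.000e-04  9.938e-01  1.800e-03 -1.109e-01]
```

```bash
python3 -m creep '{"claw":[8.5],"dp":[[30,0,30]],"roll":[0]}' | head -3;  python3 -m creep '{"claw":[8.5],"dp":[[30,0,30]],"roll":[0]}' |head -3;python3 -m creep '{"claw":[8.5],"dp":[[30,0,30]],"roll":[0]}'|head -3; python3 st.py
```

```text
t: 6.05
tcp_pos: [0.1745, -0.0086, 0.1705]
tool_rot: [0.0, 0.993, 0.001, -0.12]
t: 6.15
tcp_pos: [0.1705, -0.0107, 0.1689]
tool_rot: [0.0, 0.991, 0.002, -0.132]
t: 6.25
tcp_pos: [0.1645, -0.0125, 0.1689]
tool_rot: [-0.0, 0.989, 0.004, -0.145]
6.25 [-0.53   0.281  2.441 -0.221  0.688 -1.911] [ 0.1645 -0.0125  0.1689] [-1.000e-04  9.894e-01  3.800e-03 -1.454e-01]
```

```bash
python3 -m creep '{"claw":[8.5],"dp":[[25,0,35]],"roll":[0]}' | head -3;  python3 -m creep '{"claw":[8.5],"dp":[[25,0,35]],"roll":[0]}' |head -3;python3 -m creep '{"claw":[8.5],"dp":[[25,0,35]],"roll":[0]}'|head -3; python3 -m creep '{"claw":[8.5],"dp":[[25,0,35]],"roll":[0]}'|head -3; python3 st.py
```

```text
t: 6.35
tcp_pos: [0.1632, -0.0146, 0.1621]
tool_rot: [0.0, 0.988, 0.005, -0.157]
t: 6.45
tcp_pos: [0.163, -0.0177, 0.1541]
tool_rot: [0.0, 0.986, 0.006, -0.169]
t: 6.55
tcp_pos: [0.1622, -0.0211, 0.1455]
tool_rot: [0.0, 0.984, 0.008, -0.18]
t: 6.65
tcp_pos: [0.1612, -0.0251, 0.1359]
tool_rot: [0.0, 0.981, 0.009, -0.192]
6.65 [-0.54   0.462  2.442 -0.318  0.607 -1.815] [ 0.1612 -0.0251  0.1359] [ 4.000e-04  9.813e-01  9.200e-03 -1.921e-01]
```

```bash
python3 -m creep '{"claw":[8.5],"dp":[[30,-10,25]],"roll":[0]}' | head -3;  python3 -m creep '{"claw":[8.5],"dp":[[30,-10,25]],"roll":[0]}' |head -3;python3 -m creep '{"claw":[8.5],"dp":[[30,-10,25]],"roll":[0]}'|head -3; python3 st.py
```

```text
t: 6.75
tcp_pos: [0.1526, -0.0439, 0.1377]
tool_rot: [-0.001, 0.979, 0.012, -0.203]
t: 6.85
tcp_pos: [0.1415, -0.0666, 0.1408]
tool_rot: [-0.0, 0.977, 0.016, -0.213]
t: 6.95
tcp_pos: [0.1272, -0.092, 0.1435]
tool_rot: [0.001, 0.975, 0.021, -0.221]
6.95 [-0.825  0.458  2.441 -0.499  0.647 -1.932] [ 0.1272 -0.092   0.1435] [ 0.0011  0.9751  0.0205 -0.2206]
```

```bash
python3 -m creep '{"claw":[8.5],"dp":[[30,12,30]],"roll":[0]}' | head -3;  python3 -m creep '{"claw":[8.5],"dp":[[30,20,30]],"roll":[0]}' |head -3;python3 -m creep '{"claw":[8.5],"dp":[[30,20,30]],"roll":[0]}'|head -3; python3 st.py
```

```text
t: 7.05
tcp_pos: [0.1203, -0.0952, 0.1466]
tool_rot: [0.005, 0.973, 0.026, -0.229]
t: 7.15
tcp_pos: [0.1152, -0.0868, 0.1531]
tool_rot: [0.006, 0.97, 0.032, -0.239]
t: 7.25
tcp_pos: [0.1099, -0.0779, 0.1613]
tool_rot: [0.006, 0.968, 0.037, -0.248]
7.25 [-0.822  0.416  2.442 -0.458  0.749 -1.969] [ 0.1099 -0.0779  0.1613] [ 0.0064  0.968   0.0369 -0.2481]
```

```bash
python3 -m creep '{"claw":[8.5,8.5,8.5,8.5,8.5,8.5],"dp":[[-5,0,-4],[-10,4,-9],[-10,9,-9],[-10,14,-9],[-10,18,-9],[-10,18,-9]],"roll":[0,0,0,0,0,0]}'; python3 st.py; python3 -c "
from station import manip
from scipy.spatial.transform import Rotation as R
print(R.from_quat(manip.sense()['tool_rot']).as_matrix().round(3))"
```

```text
t: 7.85
tcp_pos: [0.2449, 0.0992, 0.2041]
tool_rot: [0.003, 0.968, 0.035, -0.248]
force: [0.0, -0.1, -0.2]
finger_gap: 1.0
7.85 [-0.083  0.368  2.091  0.032  1.189 -1.668] [0.2449 0.0992 0.2041] [ 0.0029  0.9681  0.0353 -0.2481]
[[-0.877  0.023 -0.48 ]
 [-0.012  0.997  0.07 ]
 [ 0.481  0.067 -0.874]]
```

```bash
python3 -m creep '{"claw":[8.5,8.5,8.5,8.5,8.5,8.5,8.5],"dp":[[0,4,0],[3,8,3],[7,11,7],[11,11.2,11],[14.6,11.2,14.6],[14.6,11.2,14.6],[14.6,11.2,14.6]],"roll":[0,0,0,0,0,0,0]}'; python3 st.py; python3 -m creep '{"claw":[8.5],"dp":[[0,-20,8]],"roll":[0]}'; python3 st.py
```

```text
t: 8.55
tcp_pos: [0.0473, 0.2158, 0.1536]
tool_rot: [0.004, 0.968, 0.033, -0.25]
force: [0.9, -0.2, -0.7]
finger_gap: 0.992
8.55 [ 0.4    0.45   2.437  0.379  0.74  -1.506] [0.0473 0.2158 0.1536] [ 0.0042  0.9676  0.0333 -0.2501]
t: 8.65
tcp_pos: [0.0633, 0.193, 0.1486]
tool_rot: [-0.0, 0.967, 0.025, -0.254]
force: [1.2, 1.3, -1.1]
finger_gap: 0.995
8.65 [ 0.306  0.474  2.443  0.297  0.727 -1.538] [0.0633 0.193  0.1486] [-2.000e-04  9.670e-01  2.540e-02 -2.536e-01]
```

```bash
cat >> st.py <<'E'
from scipy.spatial.transform import Rotation as R
print(R.from_quat(s['tool_rot']).as_matrix().round(3).tolist())
E
python3 -m creep '{"claw":[8.5],"dp":[[0,-20,8]],"roll":[0]}'>/dev/null; python3 st.py; python3 -m creep '{"claw":[8.5],"dp":[[0,-20,8]],"roll":[0]}'>/dev/null; python3 st.py
```

```text
8.75 [ 0.195  0.501  2.441  0.2    0.719 -1.564] [0.0834 0.1666 0.143 ] [-0.0011  0.9658  0.0183 -0.2588]
[[-0.866, 0.007, -0.5], [-0.012, 0.999, 0.035], [0.5, 0.036, -0.865]]
8.85 [ 0.07   0.534  2.44   0.093  0.704 -1.592] [0.1017 0.1351 0.1365] [-0.0019  0.9641  0.013  -0.2652]
[[-0.859, 0.003, -0.511], [-0.011, 1.0, 0.024], [0.511, 0.026, -0.859]]
```

```bash
python3 -m creep '{"claw":[8.5,8.5,8.5,8.5],"dp":[[0,5,0],[4,8,1],[4,8,1],[4,8,1]],"roll":[0,0,0,0]}'>/dev/null; python3 st.py;python3 -m creep '{"claw":[8.5],"dp":[[0,-20,8]],"roll":[0]}'>/dev/null; python3 st.py; python3 -m creep '{"claw":[8.5],"dp":[[0,-20,8]],"roll":[0]}'>/dev/null; python3 st.py
```

```text
9.25 [ 0.409  0.473  2.382  0.319  0.804 -1.448] [0.0609 0.2157 0.1511] [-0.0014  0.964   0.0131 -0.2655]
[[-0.859, 0.004, -0.512], [-0.01, 1.0, 0.024], [0.512, 0.026, -0.859]]
9.35 [ 0.291  0.52   2.439  0.247  0.712 -1.524] [0.0669 0.1822 0.1399] [-0.0065  0.9642  0.009  -0.2648]
[[-0.86, -0.008, -0.511], [-0.017, 1.0, 0.014], [0.511, 0.021, -0.86]]
9.45 [ 0.173  0.551  2.44   0.14   0.703 -1.544] [0.0846 0.1529 0.1347] [-0.0064  0.9618  0.0018 -0.2738]
[[-0.85, -0.011, -0.527], [-0.013, 1.0, -0.0], [0.527, 0.007, -0.85]]
```

The lean is now 31.8° in the x-z plane with no sideways tilt. Next I'll travel towards the gauge.

```bash
python3 -m creep '{"claw":[8.5,8.5,8.5,8.5,8.5,8.5,8.5,8.5,8.5,8.5,8.5,8.5],"dp":[[-3,0,-5],[-6,-1,-9],[-9,-3,-14],[-12,-5,-19],[-12,-9,-21],[-13,-14,-21],[-13,-19,-22],[-13,-24,-22],[-14,-29,-22],[-14,-34,-23],[-15,-39,-23],[-15,-44,-23]],"roll":[0,0,0,0,0,0,0,0,0,0,0,0.014]}'; python3 st.py
```

```text
t: 10.65
tcp_pos: [0.3341, -0.2689, 0.2483]
tool_rot: [0.003, 0.962, 0.001, -0.275]
force: [1.4, -0.1, -0.2]
finger_gap: 0.996
10.65 [-0.714  0.486  1.664 -0.354  1.441 -2.151] [ 0.3341 -0.2689  0.2483] [ 3.300e-03  9.615e-01  5.000e-04 -2.746e-01]
[[-0.849, 0.007, -0.528], [0.006, 1.0, 0.003], [0.528, -0.001, -0.849]]
```

```bash
python3 - <<'E'
from h import *
S=dict(np.load("scene0.npz"));T=dict(np.load("top0.npz"))
W=cloud(S)
for b in ((265,310,130,170),(265,305,228,258),(235,280,335,368),(165,195,320,365),(210,245,375,410)):
    r=W[b[0]:b[1],b[2]:b[3]].reshape(-1,3);m=r[r[:,2]>.01];print(b,m.min(0).round(3),m.max(0).round(3))
E
```

```text
(265, 310, 130, 170) [ 0.703 -0.296  0.01 ] [ 0.772 -0.22   0.115]
(265, 305, 228, 258) [ 0.754 -0.051  0.011] [0.806 0.005 0.123]
(235, 280, 335, 368) [0.719 0.232 0.01 ] [0.786 0.3   0.153]
(165, 195, 320, 365) [0.427 0.271 0.01 ] [0.514 0.388 0.058]
(210, 245, 375, 410) [0.635 0.378 0.011] [0.737 0.445 0.088]
```

```bash
python3 -m creep '{"claw":[8.5,8.5,8.5,8.5,8.5,8.5],"dp":[[-4,-1,-1],[-9,-2,-2],[-13,-3,-3],[-17,-3.5,-4],[-21,-3.5,-5],[-21,-3.5,-5]],"roll":[0,0,0,0,0,0]}'>/dev/null; python3 st.py; python3 - <<'E'
from station import imaging
import cv2,numpy as np
s=imaging.snapshot("wrist");np.savez("w1.npz",**s);cv2.imwrite("pics/w1.png",s["image"][:,:,::-1])
E
```

```text
11.25 [-0.563  0.823  1.162 -0.284  1.639 -2.079] [ 0.5415 -0.3023  0.1759] [ 1.700e-03  9.615e-01  9.000e-04 -2.748e-01]
[[-0.849, 0.004, -0.528], [0.003, 1.0, 0.003], [0.528, 0.001, -0.849]]
```

View pics/w1.png

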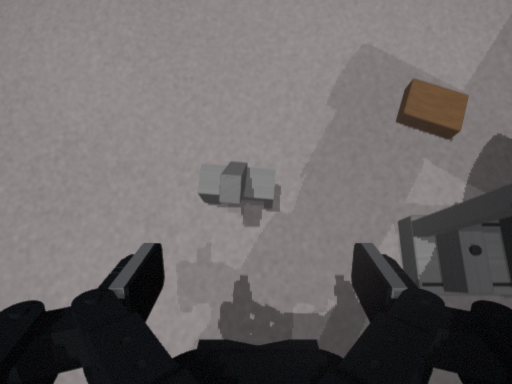

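The wrist view shows the gauge's bridge at (200-275,165-205), its handle end at about (232,185), and the rail's stop end at the right edge. I'll measure from this view.

```bash
python3 - <<'E'
from h import *
s=dict(np.load("w1.npz"));W=cloud(s)
r=W[150:235,185:290].reshape(-1,3)
m=r[(r[:,2]>.038)&(r[:,2]<.045)];print(len(m),cv2.minAreaRect((m[:,:2]*1000).astype(np.float32)))
for lo in np.arange(.05,.1,.008):
    m=r[(r[:,2]>lo)&(r[:,2]<lo+.008)]
    if len(m): print(round(lo,3),len(m),m.min(0).round(4),m.max(0).round(4),np.median(m,0).round(4))
top=r[(r[:,2]>.08)];print(top.max(0),top.min(0))
print(np.nanmedian(W[20:60,50:150,2]))
# direct rays onto bridge-top plane
for u,v in ((200,165),(275,168),(246,168)):print(ray_plane(s,u,v,.042))
E
```

```text
1581 ((460.21453857421875, -321.19781494140625), (68.14240264892578, 31.897367477416992), 84.97660064697266)
0.05 53 [ 0.4483 -0.3271  0.0501] [ 0.477  -0.3124  0.058 ] [ 0.4516 -0.3156  0.054 ]
0.058 56 [ 0.4522 -0.3281  0.058 ] [ 0.4816 -0.3128  0.066 ] [ 0.4562 -0.317   0.0625]
0.066 59 [ 0.4569 -0.3281  0.0662] [ 0.4809 -0.3133  0.0738] [ 0.461  -0.316   0.0701]
0.074 70 [ 0.4614 -0.3293  0.0742] [ 0.4919 -0.3137  0.0819] [ 0.4651 -0.3183  0.0782]
0.082 437 [ 0.4659 -0.3315  0.082 ] [ 0.4925 -0.3141  0.09  ] [ 0.485  -0.3228  0.0864]
0.09 259 [ 0.4709 -0.3302  0.09  ] [ 0.4814 -0.3146  0.0958] [ 0.4762 -0.3226  0.092 ]
[ 0.49253877 -0.31406097  0.09577256] [ 0.46516536 -0.33146079  0.08003349]
-4.2857657666033306e-05
[ 0.44619732 -0.35471906  0.042     ]
[ 0.44935812 -0.2863401   0.042     ]
[ 0.44925577 -0.31273444  0.042     ]
```

```bash
python3 -m creep '{"claw":[6,6,6],"dp":[[0.2,-1,4],[0.3,-1.9,6.7],[0.3,-1.9,6.7]],"roll":[0,0,0]}' 90 >/dev/null; python3 -m creep '{"claw":[6],"dp":[[0,0,0]],"roll":[0]}' >/dev/null; python3 st.py
```

```text
11.7 [-0.617  0.846  1.277 -0.309  1.495 -2.082] [ 0.4996 -0.3215  0.1258] [ 3.600e-03  9.614e-01  9.000e-04 -2.750e-01]
[[-0.849, 0.007, -0.529], [0.006, 1.0, 0.004], [0.529, -0.0, -0.849]]
```

```bash
python3 -m creep '{"claw":[6,6,6,6,6],"dp":[[-0.2,0,2],[-0.4,0,4],[-0.5,0,5.5],[-0.5,0,6.2],[-0.5,0,6.2]],"roll":[0,0,0,0,0]}' 90 >/dev/null; python3 st.py;  python3 -m creep '{"claw":[4,3,2.5,2,1.5,1.2,1,1,1,1],"dp":[[0,0,0],[0,0,0],[0,0,0],[0,0,0],[0,0,0],[0,0,0],[0,0,0],[0,0,0],[0,0,0],[0,0,0]],"roll":[0,0,0,0,0,0,0,0,0,0]}' 90; python3 st.py
```

```text
12.2 [-0.639  0.892  1.365 -0.326  1.359 -2.057] [ 0.4721 -0.3211  0.0707] [ 3.000e-03  9.616e-01  3.000e-04 -2.744e-01]
[[-0.849, 0.006, -0.528], [0.006, 1.0, 0.002], [0.528, -0.001, -0.849]]
t: 13.2
tcp_pos: [0.4719, -0.3213, 0.0706]
tool_rot: [0.003, 0.962, 0.0, -0.275]
force: [1.4, 0.9, 5.2]
finger_gap: 0.173
13.2 [-0.64   0.893  1.365 -0.326  1.359 -2.057] [ 0.4719 -0.3213  0.0706] [ 3.100e-03  9.616e-01  3.000e-04 -2.745e-01]
[[-0.849, 0.006, -0.528], [0.006, 1.0, 0.002], [0.528, -0.001, -0.849]]
```

```bash
python3 -m creep '{"claw":[1,1,1,1,1,1,1,1],"dp":[[1,0,-1.7],[2.6,0,-4.2],[5.3,0,-8.5],[3,0,-10],[0,2,-12],[-1.4,5,-12.7],[-1.4,10,-12.7],[-1.4,10,-12.7]],"roll":[0,0,0,0,0,0,0,0]}'; python3 st.py; python3 - <<'E'
from station import imaging
import cv2,numpy as np
for n in("wrist","scene"):
    s=imaging.snapshot(n);np.savez(n+"2.npz",**s);cv2.imwrite(f"pics/{n}2.png",s["image"][:,:,::-1])
    if n=="scene":cv2.imwrite(f"pics/scene2z.png",cv2.resize(s["image"][100:260,80:350],None,fx=2.9,fy=2.9)[:,:,::-1])
E
```

```text
t: 14.0
tcp_pos: [0.551, -0.2147, 0.1688]
tool_rot: [-0.0, 0.961, 0.003, -0.276]
force: [0.0, -0.2, -2.7]
finger_gap: 0.179
14.0 [-0.453  0.805  1.231 -0.23   1.62  -1.975] [ 0.551  -0.2147  0.1688] [-3.000e-04  9.611e-01  2.900e-03 -2.762e-01]
[[-0.847, 0.001, -0.531], [-0.002, 1.0, 0.005], [0.531, 0.006, -0.847]]
```

View pics/wrist2.png

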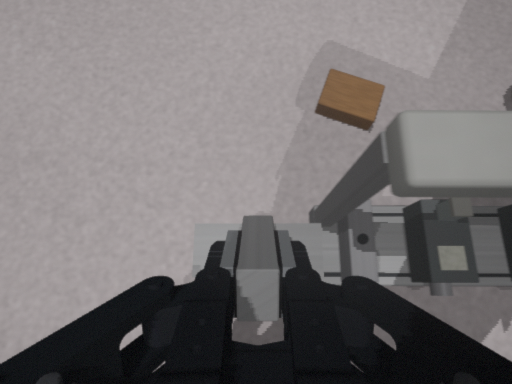

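View pics/scene2z.png

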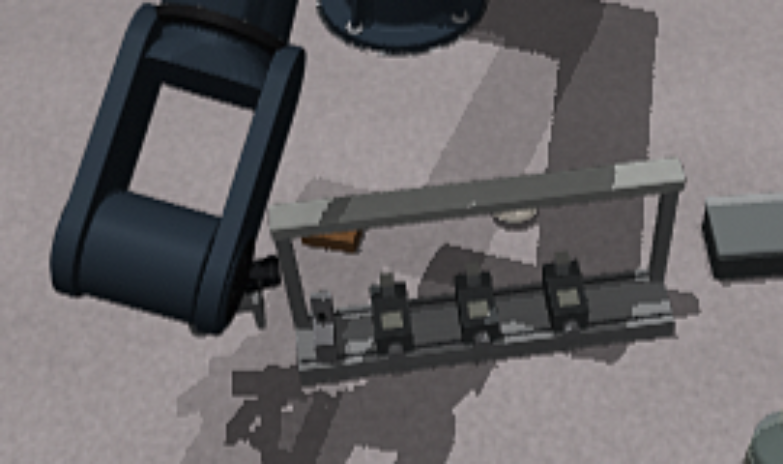

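The gauge is held with the bridge level in the wrist view, from (193,225) to (340,225). The stop is at about (340-385,215-285) and carrier1 at (405-480,200-283). I'll refine their positions from this view.

```bash
python3 - <<'E'
from h import *
s=dict(np.load("wrist2.npz"));W=cloud(s)
r=W[195:300,335:512].reshape(-1,3)
m=r[(abs(r[:,2]-.064)<.003)]
h,e=np.histogram(m[:,1],bins=np.arange(-.16,.0,.002));print([(round(float(a),3),int(b)) for a,b in zip(e,h) if b])
for lo,hi in((-.16,-.11),(-.1,0)):
    k=m[(m[:,1]>lo)&(m[:,1]<hi)];print(k.min(0).round(4),k.max(0).round(4),len(k),np.percentile(k,[1,99],axis=0).round(4))
k=r[(abs(r[:,2]-.03)<.003)];print("rail",np.percentile(k,[.5,99.5],axis=0).round(4))
# gauge bridge in hand
g=W[215:300,185:345].reshape(-1,3);k=g[(g[:,2]>.12)&(g[:,2]<.15)];print("bridge",np.percentile(k,[1,50,99],axis=0).round(4),cv2.minAreaRect((k[:,:2]*1000).astype(np.float32)))
kl=k[k[:,1]<-.235];kr=k[k[:,1]>-.2];print(np.median(kl,0),np.median(kr,0))
E
```

```text
[(-0.154, 2), (-0.152, 4), (-0.15, 1), (-0.146, 5), (-0.144, 206), (-0.142, 157), (-0.14, 173), (-0.138, 174), (-0.136, 174), (-0.134, 178), (-0.132, 174), (-0.13, 196), (-0.128, 203), (-0.126, 202), (-0.124, 19), (-0.086, 192), (-0.084, 252), (-0.082, 205), (-0.08, 217), (-0.078, 226), (-0.076, 203), (-0.074, 251), (-0.072, 170), (-0.07, 177), (-0.068, 169), (-0.066, 153), (-0.064, 177), (-0.062, 170), (-0.06, 151), (-0.058, 165), (-0.056, 156), (-0.054, 173), (-0.052, 167), (-0.05, 88)]
[ 0.4944 -0.1537  0.061 ] [ 0.558  -0.1236  0.067 ] 1868 [[ 0.4977 -0.1439  0.0616]
 [ 0.5559 -0.124   0.0666]]
[ 0.494  -0.0854  0.061 ] [ 0.5582 -0.0482  0.0669] 3462 [[ 0.4956 -0.0848  0.0617]
 [ 0.5581 -0.0493  0.0657]]
rail [[ 0.4925 -0.148   0.028 ]
 [ 0.5608  0.0015  0.0328]]
bridge [[ 0.5238 -0.2487  0.1386]
 [ 0.5336 -0.2147  0.1401]
 [ 0.5531 -0.1812  0.1489]] ((538.8884887695312, -214.90505981445312), (68.28606414794922, 31.266586303710938), 89.90432739257812)
[ 0.5364588  -0.24413368  0.13988454] [ 0.5351322  -0.18659464  0.14022213]
```

```bash
python3 -m creep '{"claw":[1,1,1,1,1,1],"dp":[[0,3,0],[0,7,0],[0,11,0],[0,14.2,0],[0,14.2,0],[0,14.2,0]],"roll":[0,0,0,0,0,0]}'; python3 st.py; python3 - <<'E'
from station import imaging
import cv2,numpy as np
for n in("wrist",):
    s=imaging.snapshot(n);np.savez(n+"3.npz",**s);cv2.imwrite(f"pics/{n}3.png",s["image"][:,:,::-1])
E
```

```text
t: 14.7
tcp_pos: [0.5523, -0.0803, 0.17]
tool_rot: [0.003, 0.962, -0.0, -0.274]
force: [-1.0, -1.0, -1.8]
finger_gap: 0.178
14.7 [-0.273  0.769  1.313 -0.142  1.599 -1.803] [ 0.5523 -0.0803  0.17  ] [ 0.0028  0.9616 -0.     -0.2744]
[[-0.849, 0.005, -0.528], [0.005, 1.0, 0.002], [0.528, -0.002, -0.849]]
```

View pics/wrist3.png

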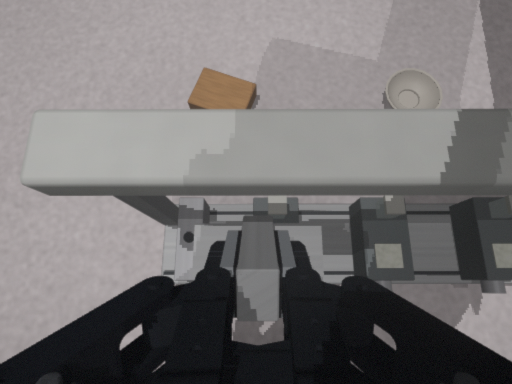

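The held gauge is above carrier1. Its bridge runs from (195,225) to (325,225), with the stop at about (190,240) and carrier2 at (385,250). I'll trim y now and then descend.

```bash
python3 -m creep '{"claw":[1,1,1],"dp":[[0,0.75,0],[0,0.75,0],[0,0.75,0]],"roll":[0,0,0]}'; python3 st.py; python3 - <<'E'
from h import *
from station import imaging
s=imaging.snapshot("wrist");W=cloud(s)
g=W[215:300,150:345].reshape(-1,3);k=g[(g[:,2]>.12)&(g[:,2]<.15)];print("bridge",np.percentile(k,[1,50,99],axis=0).round(4),cv2.minAreaRect((k[:,:2]*1000).astype(np.float32)))
g=W[195:220,245:310].reshape(-1,3);k=g[(abs(g[:,2]-.064)<.003)];print("c1",np.percentile(k,[1,99],axis=0).round(4))
g=W[195:290,330:430].reshape(-1,3);k=g[(abs(g[:,2]-.064)<.003)];print("c2",np.percentile(k,[1,99],axis=0).round(4))
g=W[225:290,150:240].reshape(-1,3);k=g[(abs(g[:,2]-.064)<.003)];print("stop",np.percentile(k,[1,99],axis=0).round(4))
g=W[195:290,430:512].reshape(-1,3);k=g[(abs(g[:,2]-.064)<.003)];print("c3",np.percentile(k,[1,99],axis=0).round(4))
E
```

```text
t: 15.05
tcp_pos: [0.5522, -0.0728, 0.1703]
tool_rot: [0.003, 0.962, 0.001, -0.275]
force: [-0.4, 1.2, -2.0]
finger_gap: 0.176
15.05 [-0.264  0.767  1.315 -0.135  1.6   -1.794] [ 0.5522 -0.0728  0.1703] [ 3.400e-03  9.616e-01  6.000e-04 -2.746e-01]
[[-0.849, 0.007, -0.528], [0.006, 1.0, 0.003], [0.528, -0.001, -0.849]]
bridge [[ 0.525  -0.107   0.14  ]
 [ 0.5352 -0.0728  0.1416]
 [ 0.5546 -0.0394  0.1488]] ((540.2228393554688, -73.20362854003906), (68.30526733398438, 31.238012313842773), 89.56767272949219)
c1 [[ 0.4949 -0.0829  0.0624]
 [ 0.5122 -0.0487  0.0653]]
c2 [[0.4964 0.0006 0.0619]
 [0.5579 0.036  0.0658]]
stop [[ 0.5163 -0.1432  0.062 ]
 [ 0.5576 -0.1236  0.0667]]
c3 [[0.4961 0.0901 0.0614]
 [0.5586 0.1239 0.066 ]]
```

```bash
python3 -m creep '{"claw":[1,1,1],"dp":[[-0.8,0,1.3],[-1.6,0,2.6],[-1.6,0,2.6]],"roll":[0,0,0]}'; python3 -m creep '{"claw":[1,1,1,1],"dp":[[-0.5,0,0.8],[-1,0,1.6],[-1.6,0,2.6],[-1.6,0,2.6]],"roll":[0,0,0,0]}';python3 -m creep '{"claw":[1],"dp":[[0,0,0]],"roll":[0]}'; python3 st.py
```

```text
t: 15.4
tcp_pos: [0.5502, -0.0717, 0.1369]
tool_rot: [0.003, 0.961, 0.001, -0.277]
force: [-1.6, 0.8, -1.8]
finger_gap: 0.175
t: 15.8
tcp_pos: [0.5508, -0.0718, 0.1075]
tool_rot: [0.003, 0.961, 0.001, -0.276]
force: [-1.3, 0.5, -1.8]
finger_gap: 0.177
t: 15.9
tcp_pos: [0.5517, -0.072, 0.1089]
tool_rot: [0.003, 0.961, 0.001, -0.275]
force: [0.8, -0.4, -1.1]
finger_gap: 0.172
15.9 [-0.263  0.846  1.342 -0.135  1.497 -1.78 ] [ 0.5517 -0.072   0.1089] [ 3.000e-03  9.614e-01  7.000e-04 -2.751e-01]
[[-0.849, 0.006, -0.529], [0.005, 1.0, 0.003], [0.529, -0.0, -0.849]]
```

```bash
python3 -m creep '{"claw":[1,1,1,1,1,1,1],"dp":[[0,-0.2,0],[0,-0.4,0],[0,-0.6,0],[0,-0.8,0],[0,-1.0,0],[0,-1.2,0],[0,-1.4,0]],"roll":[0,0,0,0,0,0,0]}'; python3 -m creep '{"claw":[1,1],"dp":[[0,-0.05,0],[0,-0.1,0]],"roll":[0,0]}';python3 -m creep '{"claw":[1,1],"dp":[[0,-0.05,0],[0,-0.1,0]],"roll":[0,0]}'
```

```text
t: 16.6
tcp_pos: [0.552, -0.0846, 0.1096]
tool_rot: [0.003, 0.962, 0.002, -0.274]
force: [0.6, 4.9, -2.3]
finger_gap: 0.175
t: 16.8
tcp_pos: [0.552, -0.086, 0.1096]
tool_rot: [0.003, 0.962, 0.002, -0.274]
force: [0.0, 5.3, -0.8]
finger_gap: 0.176
t: 17.0
tcp_pos: [0.552, -0.087, 0.1096]
tool_rot: [0.003, 0.962, 0.002, -0.274]
force: [0.8, 5.4, -1.9]
finger_gap: 0.178
```

```bash
python3 -m creep '{"claw":[1,1],"dp":[[0,-0.05,0],[0,-0.1,0]],"roll":[0,0]}'|sed -n '2p;4p';python3 -m creep '{"claw":[1,1],"dp":[[0,-0.05,0],[0,-0.05,0]],"roll":[0,0]}'|sed -n '2p;4p';python3 -m creep '{"claw":[1,1],"dp":[[0,-0.05,0],[0,-0.05,0]],"roll":[0,0]}'|sed -n '2p;4p'
```

```text
tcp_pos: [0.552, -0.088, 0.1096]
force: [0.9, 4.4, -1.6]
tcp_pos: [0.552, -0.0887, 0.1096]
force: [0.9, 3.9, -1.3]
tcp_pos: [0.552, -0.0893, 0.1096]
force: [0.9, 5.2, -1.4]
```

```bash
python3 -m creep '{"claw":[1,1],"dp":[[0,-0.04,0],[0,-0.04,0]],"roll":[0,0]}'|sed -n '2p;4p'
```

```text
tcp_pos: [0.552, -0.0895, 0.1096]
force: [1.0, 5.8, -1.3]
```

```bash
python3 -m creep '{"claw":[1,1],"dp":[[0,-0.04,0],[0,-0.04,0]],"roll":[0,0]}'|sed -n '2p;4p'
```

```text
tcp_pos: [0.552, -0.0896, 0.1095]
force: [0.9, 6.7, -1.8]
```

```bash
python3 -m creep '{"claw":[1,1],"dp":[[0,-0.04,0],[0,-0.04,0]],"roll":[0,0]}'|sed -n '2p;4p'
```

```text
tcp_pos: [0.552, -0.0896, 0.1096]
force: [0.8, 7.2, -2.2]
```

```bash
python3 -m creep '{"claw":[1,1],"dp":[[0,-0.05,0],[0,-0.05,0]],"roll":[0,0]}'|sed -n '2p;4p'
```

```text
tcp_pos: [0.552, -0.0897, 0.1095]
force: [1.2, 8.8, -1.6]
```

```bash
python3 -m creep '{"claw":[1,1,1,1,1],"dp":[[0,0.1,0],[0,0.2,0],[0,0.35,0],[0,0.4,0],[0,0.4,0]],"roll":[0,0,0,0,0]}'|sed -n '2p;4p'
```

```text
tcp_pos: [0.5518, -0.0888, 0.1095]
force: [-0.6, 0.8, -1.3]
```

```bash
python3 -m creep '{"claw":[1,1,1],"dp":[[0,0.1,0],[0,0.15,0],[0,0.15,0]],"roll":[0,0,0]}'|sed -n '2p;4p';python3 -m creep '{"claw":[1],"dp":[[0,0,0]],"roll":[0]}'|sed -n '2p;4p'; python3 st.py
```

```text
tcp_pos: [0.5517, -0.0864, 0.1093]
force: [-0.1, -0.1, -1.6]
tcp_pos: [0.5518, -0.0864, 0.1093]
force: [0.8, 0.7, -1.1]
19.3 [-0.282  0.846  1.337 -0.146  1.498 -1.796] [ 0.5518 -0.0864  0.1093] [ 3.000e-03  9.615e-01  5.000e-04 -2.747e-01]
[[-0.849, 0.006, -0.528], [0.005, 1.0, 0.003], [0.528, -0.001, -0.849]]
```

```bash
python3 -m creep '{"claw":[1,1,1,1,1,1,1,1,1],"dp":[[0.8,0,-1.3],[1.6,0,-2.6],[3.2,0,-5.1],[3.2,1,-5.1],[3.2,4,-5.1],[3.2,7,-5.1],[3.2,10,-5.1],[3.2,10,-5.1],[3.2,10,-5.1]],"roll":[0,0,0,0,0,0,0,0,0]}'; python3 st.py; python3 - <<'E'
from h import *
from station import imaging
s=imaging.snapshot("wrist");W=cloud(s);cv2.imwrite("pics/w4.png",s["image"][:,:,::-1])
g=W[215:300,150:345].reshape(-1,3);k=g[(g[:,2]>.12)&(g[:,2]<.15)];print("bridge",np.percentile(k,[1,50,99],axis=0).round(4),cv2.minAreaRect((k[:,:2]*1000).astype(np.float32)))
g=W[195:300,:].reshape(-1,3);k=g[(abs(g[:,2]-.064)<.003)&(g[:,0]>.49)&(g[:,0]<.565)]
h,e=np.histogram(k[:,1],bins=np.arange(-.16,.2,.002));print([(round(float(a),3),int(b)) for a,b in zip(e,h) if b])
E
```

```text
t: 20.2
tcp_pos: [0.5521, 0.0145, 0.1698]
tool_rot: [0.002, 0.962, -0.0, -0.274]
force: [-0.6, -0.4, -2.7]
finger_gap: 0.173
20.2 [-0.139  0.763  1.327 -0.072  1.603 -1.688] [0.5521 0.0145 0.1698] [ 0.002   0.9616 -0.     -0.2743]
[[-0.849, 0.004, -0.528], [0.004, 1.0, 0.001], [0.528, -0.001, -0.849]]
bridge [[ 0.5251 -0.0197  0.1395]
 [ 0.5351  0.0144  0.1411]
 [ 0.5544  0.0478  0.1486]] ((540.251708984375, 14.077009201049805), (68.48265075683594, 31.07737922668457), 89.75506591796875)
[(-0.16, 6), (-0.158, 3), (-0.156, 5), (-0.154, 4), (-0.152, 19), (-0.15, 77), (-0.146, 2), (-0.144, 118), (-0.142, 218), (-0.14, 203), (-0.138, 203), (-0.136, 205), (-0.134, 193), (-0.132, 221), (-0.13, 226), (-0.128, 218), (-0.126, 240), (-0.124, 174), (-0.1, 117), (-0.098, 170), (-0.096, 170), (-0.094, 169), (-0.092, 152), (-0.09, 166), (-0.088, 165), (-0.086, 166), (-0.084, 155), (-0.082, 174), (-0.08, 163), (-0.078, 183), (-0.076, 214), (-0.074, 212), (-0.072, 218), (-0.07, 213), (-0.068, 199), (-0.066, 213), (-0.064, 130), (0.0, 48), (0.002, 36), (0.004, 54), (0.006, 36), (0.008, 53), (0.01, 36), (0.026, 46), (0.028, 59), (0.03, 68), (0.032, 57), (0.034, 67), (0.036, 22), (0.088, 1), (0.09, 223), (0.092, 214), (0.094, 198), (0.096, 205), (0.098, 222), (0.1, 218), (0.102, 204), (0.104, 171), (0.106, 168), (0.108, 159), (0.11, 173), (0.112, 166), (0.114, 155), (0.116, 166), (0.118, 164), (0.12, 163), (0.122, 174), (0.124, 179), (0.126, 19)]
```

View pics/w4.png

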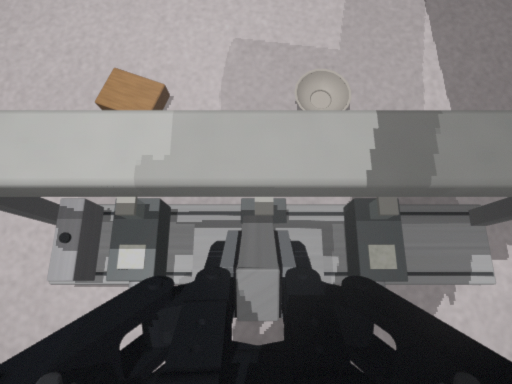

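Carrier1 at (110-168,200-283) now stands about 24 mm from the stop, and the gauge is over carrier2. Next is a small y trim and the descent.

```bash
python3 -m creep '{"claw":[1,1],"dp":[[0,-0.1,0],[0,-0.1,0]],"roll":[0,0]}'|sed -n '2p;4p'; python3 -m creep '{"claw":[1,1,1],"dp":[[-0.8,0,1.3],[-1.6,0,2.6],[-1.6,0,2.6]],"roll":[0,0,0]}'|sed -n '2p;4p'; python3 -m creep '{"claw":[1,1,1,1,1],"dp":[[-0.5,0,0.8],[-1,0,1.6],[-1.6,0,2.6],[-1.6,0,2.6],[-1.6,0,2.6]],"roll":[0,0,0,0,0]}'|sed -n '2p;4p'
```

```text
tcp_pos: [0.5523, 0.0116, 0.1695]
force: [-0.5, -0.1, -1.1]
tcp_pos: [0.5502, 0.0126, 0.136]
force: [-0.5, -0.3, -2.0]
tcp_pos: [0.5516, 0.0128, 0.108]
force: [-0.5, -0.2, -2.5]
```

```bash
python3 -m creep '{"claw":[1,1,1,1,1,1,1,1,1,1,1,1],"dp":[[0,-0.2,0],[0,-0.4,0],[0,-0.7,0],[0,-1.1,0],[0,-1.5,0],[0,-1.9,0],[0,-2.3,0],[0,-2.7,0],[0,-3.1,0],[0,-3.4,0],[0,-3.6,0],[0,-3.6,0]],"roll":[0,0,0,0,0,0,0,0,0,0,0,0]}'|sed -n '2p;4p'; python3 -m creep '{"claw":[1,1],"dp":[[0,-0.05,0],[0,-0.1,0]],"roll":[0,0]}'|sed -n '2p;4p'
```

```text
tcp_pos: [0.5519, -0.0229, 0.1087]
force: [-0.0, 5.6, -2.6]
tcp_pos: [0.5519, -0.0237, 0.1087]
force: [0.8, 4.7, -2.7]
```

```bash
python3 -m creep '{"claw":[1,1,1,1,1],"dp":[[0,-0.08,0],[0,-0.16,0],[0,-0.24,0],[0,-0.32,0],[0,-0.38,0]],"roll":[0,0,0,0,0]}'|sed -n '2p;4p'; python3 -m creep '{"claw":[1,1],"dp":[[0,-0.04,0],[0,-0.04,0]],"roll":[0,0]}'|sed -n '2p;4p';  python3 -m creep '{"claw":[1,1],"dp":[[0,-0.04,0],[0,-0.04,0]],"roll":[0,0]}'|sed -n '2p;4p'
```

```text
tcp_pos: [0.5519, -0.0275, 0.1087]
force: [0.9, 5.0, -1.7]
tcp_pos: [0.5519, -0.028, 0.1087]
force: [1.7, 5.0, -1.8]
tcp_pos: [0.5519, -0.0284, 0.1087]
force: [0.4, 4.9, -1.6]
```

```bash
python3 -m creep '{"claw":[1,1],"dp":[[0,-0.03,0],[0,-0.03,0]],"roll":[0,0]}'|sed -n '2p;4p'
```

```text
tcp_pos: [0.5519, -0.0288, 0.1087]
force: [0.1, 5.7, -2.0]
```

```bash
python3 -m creep '{"claw":[1,1],"dp":[[0,-0.03,0],[0,-0.03,0]],"roll":[0,0]}'|sed -n '2p;4p'
```

```text
tcp_pos: [0.5519, -0.0291, 0.1087]
force: [1.1, 5.0, -2.2]
```

```bash
python3 -m creep '{"claw":[1,1],"dp":[[0,-0.03,0],[0,-0.03,0]],"roll":[0,0]}'|sed -n '2p;4p'
```

```text
tcp_pos: [0.5519, -0.0294, 0.1087]
force: [0.8, 4.9, -1.2]
```

```bash
python3 -m creep '{"claw":[1,1],"dp":[[0,-0.02,0],[0,-0.02,0]],"roll":[0,0]}'|sed -n '2p;4p'
```

```text
tcp_pos: [0.5519, -0.0294, 0.1087]
force: [0.8, 5.0, -1.8]
```

```bash
python3 -m creep '{"claw":[1,1],"dp":[[0,-0.02,0],[0,-0.02,0]],"roll":[0,0]}'|sed -n '2p;4p'
```

```text
tcp_pos: [0.5518, -0.0295, 0.1086]
force: [1.3, 5.5, -1.9]
```

```bash
python3 -m creep '{"claw":[1,1],"dp":[[0,-0.02,0],[0,-0.02,0]],"roll":[0,0]}'|sed -n '2p;4p'
```

```text
tcp_pos: [0.5519, -0.0294, 0.1086]
force: [-0.3, 6.4, -1.6]
```

Position stalled at -0.0295 and the force is starting to rise. Two more small steps should confirm contact.

```bash
python3 -m creep '{"claw":[1,1],"dp":[[0,-0.02,0],[0,-0.02,0]],"roll":[0,0]}'|sed -n '2p;4p'
```

```text
tcp_pos: [0.5518, -0.0295, 0.1086]
force: [1.2, 6.6, -2.0]
```

```bash
python3 -m creep '{"claw":[1,1],"dp":[[0,-0.02,0],[0,-0.02,0]],"roll":[0,0]}'|sed -n '2p;4p'
```

```text
tcp_pos: [0.5518, -0.0295, 0.1086]
force: [1.4, 7.2, -2.3]
```

```bash
python3 -m creep '{"claw":[1,1,1,1,1],"dp":[[0,0.1,0],[0,0.2,0],[0,0.35,0],[0,0.45,0],[0,0.45,0]],"roll":[0,0,0,0,0]}'|sed -n '2p;4p'; python3 -m creep '{"claw":[1],"dp":[[0,0,0]],"roll":[0]}'|sed -n '2p;4p'
```

```text
tcp_pos: [0.5515, -0.027, 0.1085]
force: [0.6, -0.1, -1.9]
tcp_pos: [0.5516, -0.0268, 0.1085]
force: [0.7, 0.0, -2.0]
```

```bash
python3 -m creep '{"claw":[1,1,1,1,1,1,1,1,1,1],"dp":[[0.8,0,-1.3],[1.6,0,-2.6],[3.2,0,-5.1],[3.2,1,-5.1],[3.2,4,-5.1],[3.2,8,-5.1],[3.2,11,-5.1],[3.2,12.9,-5.1],[3.2,12.9,-5.1],[3.2,12.9,-5.1]],"roll":[0,0,0,0,0,0,0,0,0,0]}'>/dev/null; python3 st.py; python3 - <<'E'
from h import *
from station import imaging
s=imaging.snapshot("wrist");W=cloud(s);cv2.imwrite("pics/w5.png",s["image"][:,:,::-1])
g=W[215:300,150:345].reshape(-1,3);k=g[(g[:,2]>.12)&(g[:,2]<.15)];print("bridge",np.percentile(k,[1,50,99],axis=0).round(4),cv2.minAreaRect((k[:,:2]*1000).astype(np.float32)))
g=W[195:300,:].reshape(-1,3);k=g[(abs(g[:,2]-.064)<.003)&(g[:,0]>.49)&(g[:,0]<.565)]
for lo,hi in((-.13,-.05),(-.055,.03),(.06,.16)):
    m=k[(k[:,1]>lo)&(k[:,1]<hi),1];print(len(m),np.percentile(m,[1,99]).round(4))
E
```

```text
26.75 [-0.013  0.774  1.306 -0.006  1.618 -1.577] [0.5522 0.1024 0.1687] [ 2.600e-03  9.616e-01 -2.000e-04 -2.745e-01]
[[-0.849, 0.005, -0.528], [0.005, 1.0, 0.001], [0.528, -0.002, -0.849]]
bridge [[0.5251 0.0682 0.1385]
 [0.535  0.1023 0.1399]
 [0.5545 0.1357 0.1488]] ((540.2179565429688, 101.95579528808594), (68.35992431640625, 31.296171188354492), 89.69050598144531)
3139 [-0.0969 -0.0631]
3471 [-0.0388 -0.0033]
580 [0.0914 0.1262]
```

View pics/w5.png

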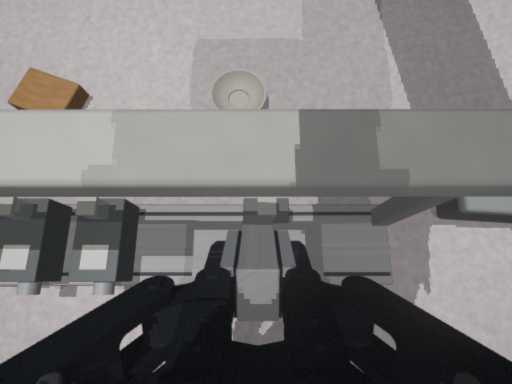

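Carriers 1 and 2, at (0-70) and (70-138), show a 24 mm gap, and the gauge is over carrier3. I'll trim and descend.

```bash
python3 -m creep '{"claw":[1,1],"dp":[[0,0.1,0],[0,0.1,0]],"roll":[0,0]}'|sed -n '2p;4p'; python3 -m creep '{"claw":[1,1,1],"dp":[[-0.8,0,1.3],[-1.6,0,2.6],[-1.6,0,2.6]],"roll":[0,0,0]}'|sed -n '2p;4p'; python3 -m creep '{"claw":[1,1,1,1,1],"dp":[[-0.5,0,0.8],[-1,0,1.6],[-1.6,0,2.5],[-1.6,0,2.5],[-1.6,0,2.5]],"roll":[0,0,0,0,0]}'|sed -n '2p;4p'
```

```text
tcp_pos: [0.5523, 0.1026, 0.1686]
force: [-0.0, -0.2, -2.0]
tcp_pos: [0.5502, 0.1034, 0.1351]
force: [0.2, -0.0, -1.5]
tcp_pos: [0.5522, 0.1037, 0.108]
force: [0.9, 0.2, -1.3]
```

```bash
python3 -m creep '{"claw":[1,1,1,1,1,1,1,1,1,1,1,1],"dp":[[0,-0.2,0],[0,-0.4,0],[0,-0.7,0],[0,-1.1,0],[0,-1.5,0],[0,-1.9,0],[0,-2.3,0],[0,-2.7,0],[0,-3.1,0],[0,-3.4,0],[0,-3.6,0],[0,-3.7,0]],"roll":[0,0,0,0,0,0,0,0,0,0,0,0]}'|sed -n '2p;4p'; python3 -m creep '{"claw":[1,1,1,1,1,1,1,1,1,1],"dp":[[0,-0.3,0],[0,-0.7,0],[0,-1.1,0],[0,-1.5,0],[0,-1.9,0],[0,-2.3,0],[0,-2.6,0],[0,-2.8,0],[0,-2.9,0],[0,-2.95,0]],"roll":[0,0,0,0,0,0,0,0,0,0]}'|sed -n '2p;4p'
```

```text
tcp_pos: [0.5525, 0.0673, 0.1087]
force: [1.6, 5.0, -0.6]
tcp_pos: [0.5524, 0.0375, 0.1087]
force: [1.6, 4.7, -0.8]
```

```bash
python3 -m creep '{"claw":[1,1,1,1,1,1,1],"dp":[[0,-0.08,0],[0,-0.16,0],[0,-0.24,0],[0,-0.32,0],[0,-0.4,0],[0,-0.47,0],[0,-0.5,0]],"roll":[0,0,0,0,0,0,0]}'|sed -n '2p;4p'; python3 -m creep '{"claw":[1,1],"dp":[[0,-0.04,0],[0,-0.04,0]],"roll":[0,0]}'|sed -n '2p;4p';  python3 -m creep '{"claw":[1,1],"dp":[[0,-0.04,0],[0,-0.04,0]],"roll":[0,0]}'|sed -n '2p;4p'
```

```text
tcp_pos: [0.5524, 0.0326, 0.1087]
force: [1.9, 5.4, -1.6]
tcp_pos: [0.5524, 0.0322, 0.1087]
force: [2.1, 6.0, -0.9]
tcp_pos: [0.5524, 0.0318, 0.1087]
force: [1.0, 5.3, -1.6]
```

```bash
python3 -m creep '{"claw":[1,1],"dp":[[0,-0.04,0],[0,-0.04,0]],"roll":[0,0]}'|sed -n '2p;4p'; python3 -m creep '{"claw":[1,1],"dp":[[0,-0.03,0],[0,-0.03,0]],"roll":[0,0]}'|sed -n '2p;4p'
```

```text
tcp_pos: [0.5524, 0.0314, 0.1087]
force: [1.7, 5.4, -0.1]
tcp_pos: [0.5524, 0.0311, 0.1087]
force: [1.5, 4.7, -1.0]
```

```bash
python3 -m creep '{"claw":[1,1],"dp":[[0,-0.03,0],[0,-0.03,0]],"roll":[0,0]}'|sed -n '2p;4p'
```

```text
tcp_pos: [0.5524, 0.0308, 0.1087]
force: [0.7, 4.6, 0.1]
```

```bash
python3 -m creep '{"claw":[1,1],"dp":[[0,-0.02,0],[0,-0.02,0]],"roll":[0,0]}'|sed -n '2p;4p'
```

```text
tcp_pos: [0.5524, 0.0306, 0.1087]
force: [2.1, 6.1, -1.2]
```

```bash
python3 -m creep '{"claw":[1,1],"dp":[[0,-0.02,0],[0,-0.02,0]],"roll":[0,0]}'|sed -n '2p;4p'
```

```text
tcp_pos: [0.5524, 0.0306, 0.1087]
force: [1.9, 5.4, -0.7]
```

```bash
python3 -m creep '{"claw":[1,1],"dp":[[0,-0.03,0],[0,-0.03,0]],"roll":[0,0]}'|sed -n '2p;4p'
```

```text
tcp_pos: [0.5523, 0.0306, 0.1087]
force: [2.0, 6.0, -0.3]
```

```bash
python3 -m creep '{"claw":[1,1],"dp":[[0,-0.02,0],[0,-0.02,0]],"roll":[0,0]}'|sed -n '2p;4p'
```

```text
tcp_pos: [0.5524, 0.0305, 0.1087]
force: [1.4, 6.7, -0.5]
```

```bash
python3 -m creep '{"claw":[1,1],"dp":[[0,-0.02,0],[0,-0.02,0]],"roll":[0,0]}'|sed -n '2p;4p'
```

```text
tcp_pos: [0.5523, 0.0306, 0.1087]
force: [1.8, 7.4, -0.8]
```

```bash
python3 -m creep '{"claw":[1,1,1,1,1],"dp":[[0,0.1,0],[0,0.2,0],[0,0.35,0],[0,0.47,0],[0,0.47,0]],"roll":[0,0,0,0,0]}'|sed -n '2p;4p'; python3 -m creep '{"claw":[1],"dp":[[0,0,0]],"roll":[0]}'|sed -n '2p;4p'
```

```text
tcp_pos: [0.5516, 0.0334, 0.1083]
force: [-0.6, -0.1, -1.9]
tcp_pos: [0.5518, 0.0336, 0.1083]
force: [0.3, 0.4, -2.0]
```

```bash
python3 -m creep '{"claw":[1,1,1,1,1,1,1,1,1,1,1,1],"dp":[[0.8,0,-1.3],[1.6,0,-2.6],[3.2,0,-5.1],[3.2,-1,-5.1],[3.2,-5,-5.1],[3.2,-9,-5.1],[3.2,-13.5,-5.1],[3.2,-18,-5.1],[3.2,-22.5,-5.1],[3.2,-27,-5.1],[3.2,-31,-5.1],[3.2,-35.5,-5.1]],"roll":[0,0,0,0,0,0,0,0,0,0,0,0]}'|sed -n '2p;4p'; python3 -m creep '{"claw":[1,1,1],"dp":[[0,0,0],[0,0,0],[0,0,0]],"roll":[0,0,0]}'>/dev/null; python3 st.py
```

```text
tcp_pos: [0.5491, -0.3227, 0.1692]
force: [0.5, 0.4, -1.3]
34.8 [-0.578  0.851  1.119 -0.291  1.651 -2.095] [ 0.5492 -0.3203  0.1688] [ 0.0029  0.9615  0.0011 -0.2749]
[[-0.849, 0.006, -0.529], [0.005, 1.0, 0.004], [0.529, 0.0, -0.849]]
```

```bash
python3 -m creep '{"claw":[1,1,1,1,1,1],"dp":[[1.8,0,2],[2.5,0,5],[2.2,0,8],[1.9,0,10.5],[1.8,0,11.7],[1.8,0,11.7]],"roll":[0,0,0,0,0,0]}'|sed -n '2p;4p'; python3 -m creep '{"claw":[1,1],"dp":[[0,0,0],[0,0,0]],"roll":[0,0]}'>/dev/null; python3 st.py
```

```text
tcp_pos: [0.4715, -0.3189, 0.078]
force: [-0.4, 0.1, -1.8]
35.6 [-0.637  0.88   1.361 -0.324  1.373 -2.061] [ 0.4741 -0.321   0.0802] [ 2.900e-03  9.619e-01 -6.000e-04 -2.733e-01]
[[-0.851, 0.005, -0.526], [0.006, 1.0, 0.0], [0.526, -0.003, -0.851]]
```

```bash
python3 -m creep '{"claw":[1,1,1,1],"dp":[[-0.2,0,0.3],[-0.4,0,0.6],[-0.42,0,0.68],[-0.42,0,0.68]],"roll":[0,0,0,0]}'|sed -n '2p;4p'; python3 -m creep '{"claw":[1,1],"dp":[[0,0,0],[0,0,0]],"roll":[0,0]}'|sed -n '2p;4p'
```

```text
tcp_pos: [0.4724, -0.3205, 0.0708]
force: [-0.4, 0.3, -1.8]
tcp_pos: [0.4725, -0.3206, 0.071]
force: [-0.7, -1.0, -1.3]
```

```bash
python3 -m creep '{"claw":[1,1],"dp":[[-0.03,0,0.05],[-0.03,0,0.05]],"roll":[0,0]}'|sed -n '2p;4p';python3 -m creep '{"claw":[1,1],"dp":[[-0.03,0,0.05],[-0.03,0,0.05]],"roll":[0,0]}'|sed -n '2p;4p'
```

```text
tcp_pos: [0.4726, -0.3206, 0.0706]
force: [-0.1, 0.5, 0.3]
tcp_pos: [0.4726, -0.3207, 0.0706]
force: [0.3, 0.8, 3.4]
```

The gauge is on the bench, with upward force building. I'll release it and retreat along the handle.

```bash
python3 -m creep '{"claw":[1.7,1.9,2.3,3,4,5,6,6],"dp":[[0,0,0],[0,0,0],[0,0,0],[0,0,0],[0,0,0],[0,0,0],[0,0,0],[0,0,0]],"roll":[0,0,0,0,0,0,0,0]}'; python3 -m creep '{"claw":[6,6,6,6,6,6,6],"dp":[[0,0,-1],[0,0,-3],[0,0,-6],[0,0,-10],[0,0,-13],[0,0,-13],[0,0,-13]],"roll":[0,0,0,0,0,0,0]}'; python3 - <<'E'
from h import *
from station import imaging
for n in("wrist","scene","top"):
    s=imaging.snapshot(n);np.savez(n+"9.npz",**s);cv2.imwrite(f"pics/{n}9.png",s["image"][:,:,::-1])
    if n=="wrist":
        W=cloud(s);r=W.reshape(-1,3);k=r[(abs(r[:,2]-.0415)<.003)&(abs(r[:,0]-.46)<.04)&(abs(r[:,1]+.32)<.06)]
        print(len(k),cv2.minAreaRect((k[:,:2]*1000).astype(np.float32)))
E
```

```text
t: 37.4
tcp_pos: [0.4725, -0.3206, 0.0698]
tool_rot: [0.003, 0.962, 0.001, -0.275]
force: [-0.8, 0.3, 0.4]
finger_gap: 0.702
t: 38.1
tcp_pos: [0.5414, -0.3207, 0.1808]
tool_rot: [0.003, 0.962, 0.0, -0.274]
force: [-0.3, -0.1, -0.1]
finger_gap: 0.708
1651 ((462.594970703125, -321.0677795410156), (67.89344024658203, 28.788219451904297), 89.4186782836914)
```

View pics/wrist9.png

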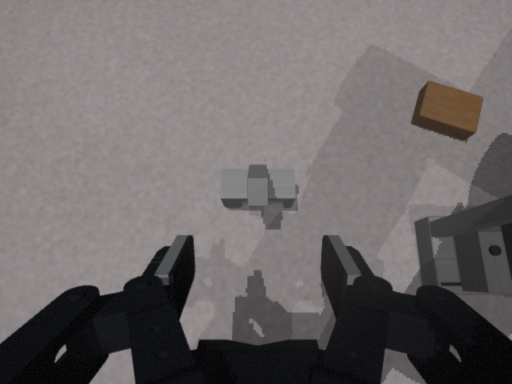

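View pics/scene9.png

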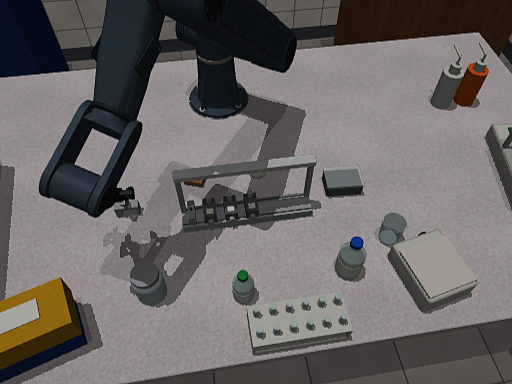

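The gauge stands upright at wrist (222-295,165-208), clear of the fingers, and the bystanders look undisturbed. I'll do one check of the gaps from above the rail.

```bash
python3 -m creep '{"claw":[6,6,6,6,6,6,6,6,6,6,6],"dp":[[0,0,-4],[0,2,-8],[0,6,-8],[0,10,-8],[0,14,-8],[0,18,-8],[0,22,-8],[0,26,-8],[0,29,-8],[0,29,-8],[0,29,-8]],"roll":[0,0,0,0,0,0,0,0,0,0,0]}'; python3 - <<'E'
from h import *
from station import imaging
s=imaging.snapshot("wrist");cv2.imwrite("pics/w10.png",s["image"][:,:,::-1])
W=cloud(s);r=W.reshape(-1,3);k=r[(abs(r[:,2]-.064)<.003)&(r[:,0]>.53)&(r[:,0]<.565)]
h,e=np.histogram(k[:,1],bins=np.arange(-.16,.1,.002));print([(round(float(a),3),int(b)) for a,b in zip(e,h) if b])
for lo,hi in((-.15,-.112),(-.11,-.05),(-.05,.01),(.01,.08)):
    m=k[(k[:,1]>lo)&(k[:,1]<hi),1]
    if len(m): print(len(m),np.percentile(m,[.5,99.5]).round(4))
A=dict(np.load("top0.npz"));B=imaging.snapshot("top");d=np.abs(A["image"].astype(int)-B["image"]).sum(2)>60
cv2.imwrite("pics/top10.png",B["image"][:,:,::-1])
E
```

```text
t: 39.35
tcp_pos: [0.5844, -0.0309, 0.247]
tool_rot: [0.002, 0.961, 0.0, -0.276]
force: [-0.1, -0.6, -0.1]
finger_gap: 0.697
[(-0.144, 35), (-0.142, 54), (-0.14, 54), (-0.138, 55), (-0.136, 55), (-0.134, 55), (-0.132, 57), (-0.13, 52), (-0.128, 55), (-0.126, 55), (-0.124, 25), (-0.1, 22), (-0.098, 32), (-0.096, 53), (-0.094, 56), (-0.092, 54), (-0.09, 54), (-0.088, 54), (-0.086, 56), (-0.084, 54), (-0.082, 57), (-0.08, 56), (-0.078, 56), (-0.076, 54), (-0.074, 55), (-0.072, 56), (-0.07, 57), (-0.068, 56), (-0.066, 57), (-0.064, 13), (-0.04, 28), (-0.038, 56), (-0.036, 56), (-0.034, 56), (-0.032, 56), (-0.03, 56), (-0.028, 56), (-0.026, 56), (-0.024, 56), (-0.022, 55), (-0.02, 56), (-0.018, 56), (-0.016, 56), (-0.014, 56), (-0.012, 56), (-0.01, 56), (-0.008, 58), (-0.006, 57), (-0.004, 5), (0.02, 55), (0.022, 58), (0.024, 56), (0.026, 55), (0.028, 58), (0.03, 59), (0.032, 44), (0.034, 33), (0.036, 31), (0.038, 32), (0.04, 27), (0.042, 32), (0.044, 32), (0.046, 31), (0.048, 33), (0.05, 28), (0.052, 42), (0.054, 47), (0.056, 9)]
552 [-0.1435 -0.1234]
952 [-0.0992 -0.0635]
987 [-0.039 -0.004]
762 [0.0204 0.0562]
```

View pics/w10.png

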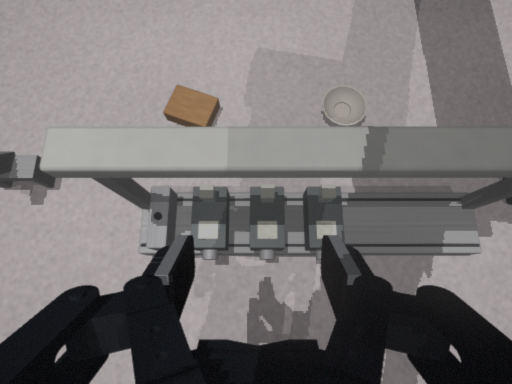

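The carriers at about (193-228), (250-285) and (305-342) are evenly spaced, with gaps of about 24.2, 24.5 and 24.4 mm against the stop at x≈162. The robot is touching nothing, so I'm handing in.

```bash
python3 -m creep '{"claw":[6,6,6],"dp":[[0,0,0],[0,0,0],[0,0,0]],"roll":[0,0,0]}'; python3 -c "
from station import workorder; print(workorder.sign_off())"
```

```text
t: 39.75
tcp_pos: [0.5851, -0.032, 0.2479]
tool_rot: [0.004, 0.962, 0.001, -0.275]
force: [-0.2, 0.2, 0.3]
finger_gap: 0.702
the job is handed in; nothing more can be done
None
```

The three carriers are spaced evenly on the rail and the gauge is standing upright and released at its old spot. I handed the job in at 39.75 s.

- **How it was done:** I leaned the tool about 32° by pushing it against the arm's inner reach limit, because the moves allow only a roll. I gripped the gauge by its handle and set carriers 1, 2 and 3 in order from the stop.
- **Contact:** Each carrier slid at about 5 N. I stopped when the gauge stalled, at 8.8 N against the fixed stop and about 7.3 N against each carrier (2 to 2.5 N of bearing). The three stall positions were 60 mm apart, the expected 36 mm carrier plus 24 mm gap.
- **Last checks:** The wrist depth view gave gaps of about 24.2, 24.5 and 24.4 mm, with edges good to about 0.5 mm. Neither neighbour moved visibly. The bystanders looked undisturbed in the pictures, but I did not measure their positions again. The gauge ended turned about 5° from how it stood at first, now square to the rail. No check failed, though the image gaps read 0.2 to 0.5 mm over 24 mm.

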